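# Set the straightedge to two marks and weigh it down

### The job

Get the plywood panel ready for drawing a cutting line: slide the straightedge along the panel, without lifting it off, until one of its long edges touches both marking pins at once. Then pick up the brass-knobbed weight and set it down gently and upright on the flat of the straightedge, to either side of the blue handle, so that the straightedge stays against both pins. Leave the pencil, piston, bushing and yellow screwdriver where they are.

Things in the scene. Friction and masses are not known exactly. Their poses are not given: they have to be found in the camera images.
- panel: plywood panel 260 x 320 x 6 mm lying fixed on the bench; origin at the centre of its underside, x across its short side (away from the robot), y along its long side, z up; its top is 6 mm above the bench
- pin_left_mid (a point): the left (+y) marking pin: dark steel pin 8 mm in diameter, standing 20 mm out of the panel's top in a flat red and white ringed mark; fixed; the point is on its axis, 10 mm above the panel's top
- pin_right_mid (a point): the right (-y) marking pin, the same as the left one; the pins are roughly 210 mm apart, beyond the straightedge as seen from the robot, and the line through them may be askew to the panel
- straightedge_mid (a point): loose aluminium straightedge lying on the panel on the robot's side of the pins: flat bar 60 mm wide (x) x 300 mm long (y) x 6 mm thick, 0.45 kg; its +x long edge faces the pins at the start. A blue handle rail stands along its middle: 14 mm wide (x), 90 mm long (y), its top 44 mm above the bar's underside. The point is at the middle of the bar and rail, 22 mm above the bar's underside; z up. The edge touches a pin when the pin's axis is 34 mm from the centre line
- hold_weight_mid (a point): loose hold-down weight, 0.35 kg, on the bench to the left: dark steel base 44 mm in diameter and 18 mm high, a thin neck, and a brass knob 24 mm in diameter from 24 to 44 mm above the underside; the point is on its axis, 22 mm above the underside
- bagged_drum: toothed dark steel drum, open at the top, fixed on the bench between the panel and the weight, 165 mm across, 74 mm high; origin at the centre of its underside; carry the weight over it or round it
- pencil: flat orange carpenter pencil, 155 mm long (y), 15 mm wide, 8 mm high, lying loose on the panel beyond the pins; origin at its underside; leave alone
- piston: white piston 52 mm in diameter, 61 mm high, standing loose on the bench; origin at its underside; leave alone
- bushing: bronze bushing 38 mm in diameter, 18 mm high, loose on the bench; origin at its underside; leave alone
- yellow_driver: yellow screwdriver 149 mm long (y), 28 mm high, loose on the bench; origin at its underside; leave alone
There are look-alikes about, which are no part of the job. Several things look just like the part that bears hold_weight_mid: the one meant starts nearest to the robot's base.

How it is judged:
On the way, in this order (a step that is already met when the one before it is completed fails the run):
1. one long edge of the straightedge touches both pins, the weight not yet on it (((x of pin_left_mid in the frame of straightedge_mid between 0.031 and 0.036 m and x of pin_right_mid in the frame of straightedge_mid between 0.031 and 0.036 m) or (x of pin_left_mid in the frame of straightedge_mid between -0.036 and -0.031 m and x of pin_right_mid in the frame of straightedge_mid between -0.036 and -0.031 m)) and y of pin_left_mid in the frame of straightedge_mid between -0.149 and 0.149 m and y of pin_right_mid in the frame of straightedge_mid between -0.149 and 0.149 m and angle between straightedge_mid's own z axis and vertical below 0.04 rad and linear speed of straightedge below 0.01 m/s and contact force between hold_weight and straightedge below 0.05 N), for 0.2 s.
2. the weight stands on the flat of the straightedge (x of hold_weight_mid in the frame of straightedge_mid between -0.013 and 0.013 m and (y of hold_weight_mid in the frame of straightedge_mid between 0.058 and 0.135 m or y of hold_weight_mid in the frame of straightedge_mid between -0.135 and -0.058 m) and z of hold_weight_mid in the frame of straightedge_mid between 0.003 and 0.009 m and angle between hold_weight_mid's own z axis and vertical below 0.08 rad and linear speed of hold_weight below 0.01 m/s), for 0.2 s.
At the end, for the whole second after the job is handed in: The straightedge lies flat on the panel at rest, the same long edge against both pins with no gap over 2 mm, both pins within its length; the weight stands upright and at rest on its flat, centred within 13 mm of the centre line and 58 to 135 mm from the middle along it (all of step 2 and ((x of pin_left_mid in the frame of straightedge_mid between 0.031 and 0.036 m and x of pin_right_mid in the frame of straightedge_mid between 0.031 and 0.036 m) or (x of pin_left_mid in the frame of straightedge_mid between -0.036 and -0.031 m and x of pin_right_mid in the frame of straightedge_mid between -0.036 and -0.031 m)) and y of pin_left_mid in the frame of straightedge_mid between -0.149 and 0.149 m and y of pin_right_mid in the frame of straightedge_mid between -0.149 and 0.149 m and angle between straightedge_mid's own z axis and vertical below 0.04 rad and linear speed of straightedge below 0.01 m/s); the robot touches nothing.
It fails at once if the straightedge is lifted more than 10 mm off the panel, or tipped (z of straightedge_mid in the frame of panel above 0.038 m or angle between straightedge_mid's own z axis and vertical above 0.2 rad).
It fails at once if the weight is dropped (it falls freely for more than about 20 mm) or tipped over (angle between hold_weight_mid's own z axis and vertical above 1 rad or (contact force between the fingers and hold_weight below 0.01 N and linear speed of hold_weight above 0.65 m/s)).
It fails at once if the pencil, piston, bushing or yellow screwdriver is moved more than 25 mm (distance of any of pencil, piston, bushing, yellow_driver from where it was at the start of the episode above 0.025 m).
It also fails if it takes over 64 s, if anything falls off the work surface, if the arm or the gripper's body presses on something with over 40 N, if the wrist force passes 120 N, or if a joint passes its speed limit or range.

### The arm

A 6-joint arm with a two-finger parallel gripper is mounted at the origin on a cart in front of the work surface, level with it; the furniture and walls round the work are solid. World frame = base frame: x ahead of the robot, y to its left, z up, the work surface at z = 0. Lengths are in m, angles in rad, forces in N, time in s.
With the tool pointing down it reaches from about 0.3 to 0.875 m from the base axis. Payload 6.4 kg.
Tool frame: the origin (TCP) lies on the centre line of the jaws, within the pads' length; the fingertips stand 14 mm ahead of it and the grasp point (between the pads) lies 5 mm behind it; z points along the fingers, y is the line along which they close (so a half turn about z gives the same grasp; the last joint's range is limited). The gripper opens to 85 mm and grips with 20 to 120 N. Pads are 22 mm wide; open, the fingers measure 114 mm over their backs; the gripper's body (76 mm by 85 mm) begins 54 mm behind the grasp point. The pads swing forward as they close: fully open they stand 13 mm farther back than shut.
Start: joints at [-1.339, 0.181, 1.607, -0, 1.354, -0.206], TCP at [0.244, -0.521, 0.245] pointing down, gripper open.
Joint ranges: [-2.99, 2.99], [-0.89, 2.07], [0.3, 2.58], [-1.14, 4.28], [0, 2.63], [-3.12, 3.12]. Speed limits (rad/s): [2.57, 2.57, 3.01, 3.14, 3.14, 3.14].

### API

Orientations are given as a rotation vector (axis times angle).
In Python, from cell import r gives the robot as it stands. Calls block until the motion is done:
- r.reach(position, orientation): joint-space move of the TCP to a pose.
- r.move_straight(position, attitude=None, feed=0.15): straight line of the TCP; attitude=None keeps the orientation; feed is the mean speed in m/s.
- r.move_joints(angles): joint-space move.
- r.grip(opening, f_grip=None): finger opening in m; f_grip is the grip in N (None keeps the last); returns when the fingers have stopped.
- r.sleep(seconds).
- r.inverse_kinematics(position, orientation): joint angles nearest the present ones, or None.
- r.read_state(): the state.
- r.grab_frame(name): name is "scene" or "top" or "wrist"; returns the picture (480x640x3 uint8, blue, green, red); there is no depth.
- r.camera_info(name): a dict with "fov_y" (degrees; the focal length in pixels is half the picture's height over the tangent of half this angle, whatever the lens; pixels are square), "cx", "cy" (the principal point, pixels), "rvec" (rotation vector, rad) and "tvec" (3), from world to camera coordinates, as OpenCV has them. Camera axes: x right, y down, z forward; pixel columns grow to the right and rows downward; lengths in m; the calibration is good to about 2 mm. A picture is of the moment at which its call begins: read the wrist's pose just before it. camera_info takes no time and is no camera call; for the wrist camera it gives the pose at the moment of the call.
A pose or a line that the arm cannot do raises r.IKError and nothing moves.
- r.job_done(): hands the job in; it is judged then, once.
Trained networks look in the newest picture that a camera, given by its name, has taken for a name from the list of things; names that differ only in an ending like _2 or _b are one class to them, and where a whole thing is asked for, a point or a joint stands for the part that bears it (a point fixed in the world has none). Each returns a list of dicts, best first, with "confidence" (0 to 1); they miss things now and then, are a little off and sometimes report something else, mostly with a low value. They report only what shows in the picture. A call takes as long as a camera call. They do not tell look-alikes from the thing itself.
- r.trace(camera, thing): "pixels" (480x640 bool, what is visible of it) and "xy" ([column, row] in pixels, amid what is visible of it).
The state is a dict: "clock": time; "qpos": joint angles; "joint_vel": joint speeds; "joint_torque": joint torques, N m; "ee_pos": TCP position; "orientation": TCP orientation; "force": force on the tool from outside, world axes, zero at the start; "ft_torque": the same for the moment, N m; "grip_width": finger opening in m; "finger_force": force on a finger pad.
Only numpy, scipy, OpenCV 4.12 (cv2) and the standard library are available. Lean on these libraries where they do the work, as an engineer would, in place of code of your own. Each camera call takes 0.05 s, during which the arm holds its last target. There are 200 camera calls.

## Working session

There is one attempt and no reset: what is moved stays moved. The work goes in short steps, each a Python script; the robot and the scene stay as the last script left them, time stands still between calls to the robot, and variables do not carry over. Pictures are saved under pics/ and viewed, at most 10 in all, crops included, and the job is handed in when it is done.

```bash
mkdir -p pics; ls
python3 - <<'E'
from cell import r
import cv2,numpy as np
for n in ("scene","top"):
    im=r.grab_frame(n); cv2.imwrite(f"pics/{n}0.png",im)
    c=r.camera_info(n); print(n,{k:np.round(v,3).tolist() for k,v in c.items()})
    for t in ("straightedge_mid","hold_weight_mid","pin_left_mid","panel","bagged_drum","pencil","piston","bushing","yellow_driver"):
        try: print(t,[(round(d["confidence"],2),np.round(d["xy"]).tolist(),int(d["pixels"].sum())) for d in r.trace(n,t)])
        except Exception as e: print(t,e)
print(r.read_state()["clock"], r.read_state()["orientation"])
E
```

```text
pics
scene {'fov_y': 45.337, 'cx': 315.11, 'cy': 248.689, 'rvec': [1.349, -2.227, 0.908], 'tvec': [0.37, 0.366, 1.407]}
straightedge_mid [(0.65, [456.0, 241.0], 326)]
hold_weight_mid [(0.75, [291.0, 304.0], 227), (0.74, [209.0, 343.0], 238), (0.55, [261.0, 292.0], 160)]
pin_left_mid []
panel [(0.94, [378.0, 254.0], 1482)]
bagged_drum [(0.71, [459.0, 239.0], 263)]
pencil []
piston [(0.85, [272.0, 269.0], 285), (0.38, [260.0, 322.0], 360)]
bushing []
yellow_driver [(0.92, [259.0, 323.0], 329), (0.6, [304.0, 237.0], 111)]
top {'fov_y': 53.445, 'cx': 316.14, 'cy': 235.784, 'rvec': [2.184, -2.131, 0.165], 'tvec': [0.087, 0.543, 1.087]}
straightedge_mid [(0.9, [435.0, 288.0], 3090)]
hold_weight_mid [(0.81, [224.0, 240.0], 265), (0.75, [244.0, 271.0], 292)]
pin_left_mid []
panel [(0.67, [428.0, 255.0], 10225)]
bagged_drum []
pencil [(0.73, [439.0, 221.0], 445)]
piston [(0.79, [259.0, 208.0], 368)]
bushing [(0.38, [320.0, 179.0], 76)]
yellow_driver [(0.63, [205.0, 275.0], 593)]
1.0 [-3.06662330e+00 -6.82213078e-01  4.20060123e-05]
```

View pics/top0.png

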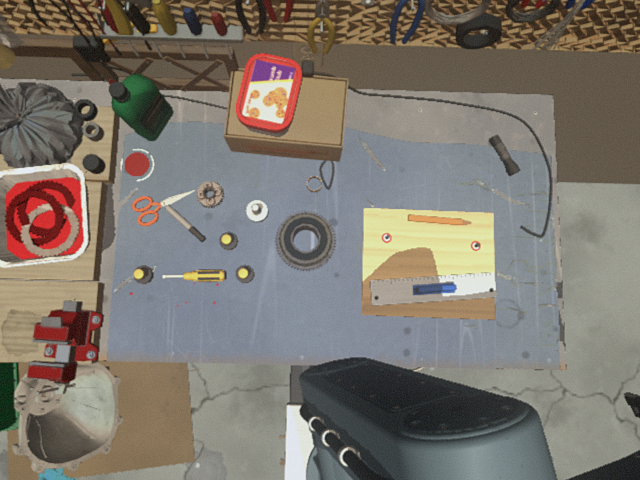

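View pics/scene0.png

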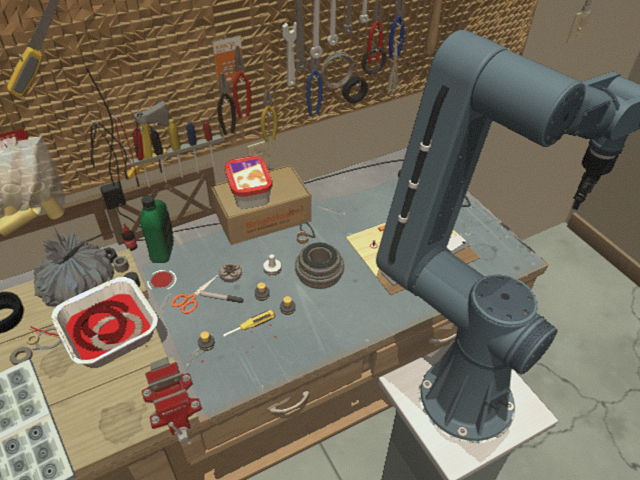

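The top picture shows the weight look-alikes at (229,240), (245,273) and (143,274). The pins are at (387,238) and (476,246), the straightedge is centred near (435,289), the drum is at (305,240) and the piston at (257,210). Next I compute world positions.

```bash
cat > h.py <<'E'
from cell import r
import cv2,numpy as np
from scipy.spatial.transform import Rotation as R
def ray(c,px,z):
    f=240/np.tan(np.radians(c["fov_y"]/2)); M=R.from_rotvec(np.array(c["rvec"]).ravel()).as_matrix(); t=np.array(c["tvec"]).ravel()
    d=M.T@np.array([(px[0]-c["cx"])/f,(px[1]-c["cy"])/f,1]); o=-M.T@t
    return o+d*(z-o[2])/d[2]
def proj(c,p):
    f=240/np.tan(np.radians(c["fov_y"]/2)); q=R.from_rotvec(np.array(c["rvec"]).ravel()).apply(p)+np.array(c["tvec"]).ravel()
    return np.array([f*q[0]/q[2]+c["cx"],f*q[1]/q[2]+c["cy"]])
def down(a):  # tool z down, tool y axis at world yaw a (from +y, ccw)
    y=np.array([-np.sin(a),np.cos(a),0]); z=np.array([0,0,-1.]); x=np.cross(y,z)
    return R.from_matrix(np.c_[x,y,z]).as_rotvec()
E
python3 - <<'E'
from h import *
c=r.camera_info("top")
for n,p,z in [("w1",(229,240),.034),("w2",(245,273),.034),("w3",(143,274),.034),("pl",(387,238),.01),("pr",(476,246),.01),("rail",(435,289),.05),("barL",(371,294),.012),("barR",(495,284),.012),("drum",(305,240),.074),("piston",(257,210),.06),("driver",(205,275),.02),("bush",(210,194),.02)]:
    w=ray(c,p,z); print(n,w.round(3),round(np.hypot(w[0],w[1]),3))
im=cv2.imread("pics/top0.png")[180:340,100:300]; cv2.imwrite("pics/crop.png",cv2.resize(im,None,fx=4,fy=4)[:600])
# try wrist-view pose
print(r.read_state()["qpos"]); ci=r.camera_info("wrist"); M=R.from_rotvec(np.ravel(ci["rvec"])).as_matrix(); print("cam pos",-M.T@np.ravel(ci["tvec"]),"axes",M.round(2).tolist(),ci["fov_y"])
for a in (0,np.pi/2,-np.pi/2,np.pi):
    print(a,r.inverse_kinematics([.45,-.25,.38],down(a)))
E
```

```text
w1 [0.526 0.305 0.034] 0.608
w2 [0.449 0.264 0.034] 0.521
w3 [0.441 0.5   0.034] 0.667
pl [ 0.543 -0.071  0.01 ] 0.548
pr [ 0.529 -0.287  0.01 ] 0.602
rail [ 0.422 -0.176  0.05 ] 0.458
barL [ 0.408 -0.033  0.012] 0.409
barR [ 0.439 -0.33   0.012] 0.549
drum [0.525 0.126 0.074] 0.54
piston [0.594 0.239 0.06 ] 0.641
driver [0.443 0.36  0.02 ] 0.571
bush [0.638 0.358 0.02 ] 0.732
[-1.33931262e+00  1.80808996e-01  1.60700702e+00 -2.73589051e-05
  1.35377877e+00 -2.06308944e-01]
cam pos [ 0.30613385 -0.49174494  0.37361947] axes [[0.42, -0.91, -0.0], [-0.87, -0.41, 0.27], [-0.25, -0.11, -0.96]] 65.7645226998564
0 [-0.73797921 -0.03695463  1.57073452  0.          1.60781277 -2.30877554]
1.5707963267948966 [-7.37979211e-01 -3.69546302e-02  1.57073452e+00 -4.44089210e-16
  1.60781277e+00  2.40361344e+00]
-1.5707963267948966 [-7.37979211e-01 -3.69546302e-02  1.57073452e+00 -4.44089210e-16
  1.60781277e+00 -7.37979211e-01]
3.141592653589793 [-7.37979211e-01 -3.69546302e-02  1.57073452e+00 -4.44089210e-16
  1.60781277e+00  8.32817116e-01]
```

View pics/crop.png

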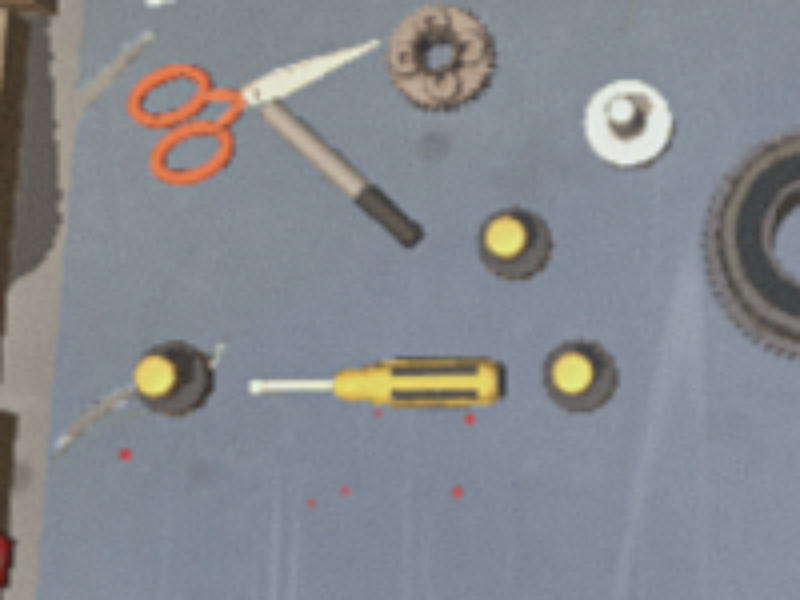

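I choose the weight at pixel (245,273): it is nearest the base at 0.52 m, against 0.61 m and 0.67 m for the others. The crop confirms a brass knob on a dark base. Next is a wrist look at the panel.

Run:
```python
from h import *
r.reach([.38,-.18,.26],down(np.pi))
c=r.camera_info("wrist"); im=r.grab_frame("wrist"); cv2.imwrite("pics/w1.png",im)
np.savez("w1.npz",**c)
for t in ("straightedge_mid","pin_left_mid","panel"):
    print(t,[(round(d["confidence"],2),np.round(d["xy"]).tolist(),int(d["pixels"].sum())) for d in r.trace("wrist",t)])
print(r.read_state()["clock"],r.read_state()["qpos"].round(2) if hasattr(r.read_state()["qpos"],"round") else 0)
```

```text
straightedge_mid [(0.97, [329.0, 167.0], 18669)]
pin_left_mid [(0.89, [204.0, 33.0], 610), (0.62, [438.0, 49.0], 584)]
panel [(0.98, [309.0, 84.0], 56440)]
2.575 [-0.73 -0.2   1.95 -0.    1.39  0.84]
```

View pics/w1.png

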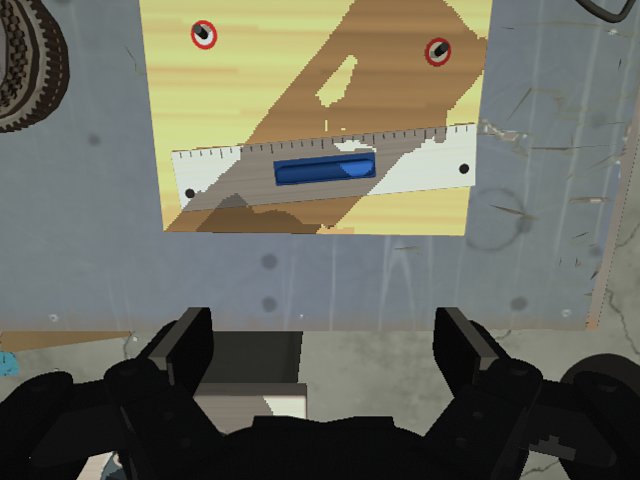

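The wrist picture shows the bar corners at about (173,152), (475,125), (475,187) and (184,212). The rail is at (325,168) and the ringed pins are at (204,35) and (438,52).

```bash
cat > meas.py <<'E'
from h import *
def measure(im,c,mask):
    n,l,s,_=cv2.connectedComponentsWithStats(mask.astype(np.uint8)); m=l==1+np.argmax(s[1:,4])
    cs,_=cv2.findContours(m.astype(np.uint8),cv2.RETR_EXTERNAL,cv2.CHAIN_APPROX_NONE)
    P=np.array([ray(c,p[0],.012)[:2] for p in max(cs,key=len)])
    rect=cv2.minAreaRect((P*1000).astype(np.float32)); b=cv2.boxPoints(rect)
    e=[b[1]-b[0],b[2]-b[1]]; e=max(e,key=np.linalg.norm); e=e*np.sign(e[1])
    th=np.arctan2(-e[0],e[1]); ctr=np.array(rect[0])/1000
    print("bar",ctr.round(4),"size",np.round(rect[1],1),"yaw",th.round(4))
    h=cv2.cvtColor(im,cv2.COLOR_BGR2HSV)
    red=(((h[...,0]<6)|(h[...,0]>174))&(h[...,1]>170)&(h[...,2]>90)).astype(np.uint8)
    red=cv2.dilate(red,np.ones((3,3))); n,l,s,_=cv2.connectedComponentsWithStats(red); pins=[]
    for i in range(1,n):
        ys,xs=np.where(l==i)
        if 100<len(xs) and s[i,2]<60 and s[i,3]<60:
            el=cv2.fitEllipse(cv2.convexHull(np.c_[xs,ys].astype(np.int32)))
            pins.append(ray(c,el[0],.006)[:2]); print("pin px",np.round(el[0],1),np.round(el[1],1),pins[-1].round(4))
    return ctr,th,pins
E
python3 - <<'E'
from meas import *
c=dict(np.load("w1.npz")); im=cv2.imread("pics/w1.png")
d=r.trace("wrist","straightedge_mid")[0]
ctr,th,p=measure(im,c,d["pixels"])
b=im.astype(int); blue=(b[...,0]>b[...,2]+50)&(b[...,0]>b[...,1]+35)&d["pixels"]; ys,xs=np.where(blue)
print("rail",len(xs),ray(c,(xs.mean(),ys.mean()),.045), "straight of mask n",d["pixels"].sum())
for q in [(173,152),(475,125),(475,187),(184,212)]: print(ray(c,q,.012).round(4))
E
```

```text
bar [ 0.4245 -0.1816] size [ 62.  301.1] yaw 0.0922
pin px [203.6  34.5] [27.2 31. ] [ 0.545  -0.0708]
pin px [437.6  51.5] [27.2 30.7] [ 0.5307 -0.2876]
rail 2040 [ 0.42630248 -0.18299175  0.045     ] straight of mask n 18669
[ 0.4403 -0.0334  0.012 ]
[ 0.4654 -0.3273  0.012 ]
[ 0.406  -0.3339  0.012 ]
[ 0.3806 -0.0382  0.012 ]
```

Run:
```python
from h import *
g=np.array([.4255,-.1822]); th=.092; a=-np.pi/2
r.grip(.05,30); 
r.reach([*g,.12],down(a+th)); r.move_straight([*g,.037],feed=.12)
s=r.read_state(); print(s["force"],s["ee_pos"])
w=r.grip(0.0,30); s=r.read_state(); print("grip",s["grip_width"],s["finger_force"],np.round(s["force"],2),s["ee_pos"])
pl=np.array([.545,-.0708]);pr=np.array([.5307,-.2876]); d=(pl-pr)/np.linalg.norm(pl-pr); n=np.array([d[1],-d[0]]); th2=np.arctan2(-d[0],d[1])
off=g-np.array([.4245,-.1817]) 
t=(pl+pr)/2-n*.038
print(t,th2,n)
if s["grip_width"]>.008:
    r.move_straight([*t,.037],down(a+th2),feed=.06)
    s=r.read_state(); print(s["clock"],np.round(s["force"],2),np.round(s["ft_torque"],2),s["ee_pos"],s["grip_width"])
    c=r.camera_info("wrist"); np.savez("w2.npz",**c); cv2.imwrite("pics/w2.png",r.grab_frame("wrist"))
    c=r.camera_info("top"); cv2.imwrite("pics/t2.png",cv2.resize(r.grab_frame("top")[180:340,340:520],None,fx=3,fy=3))
```

```text
[0.34256508 0.81387258 0.12641355] [ 0.42594126 -0.18255037  0.03753612]
grip 0.013560654948086092 31.61145329475403 [-2.41  0.14  5.41] [ 0.42572275 -0.18256774  0.03774615]
[ 0.49993239 -0.17669898] -0.06586400322111265 [ 0.99783175 -0.06581639]
7.1417 [-11.02   0.48  13.11] [-0.1   1.5   0.16] [ 0.4984754  -0.17686883  0.03777829] 0.013608743504487026
```

View pics/w2.png

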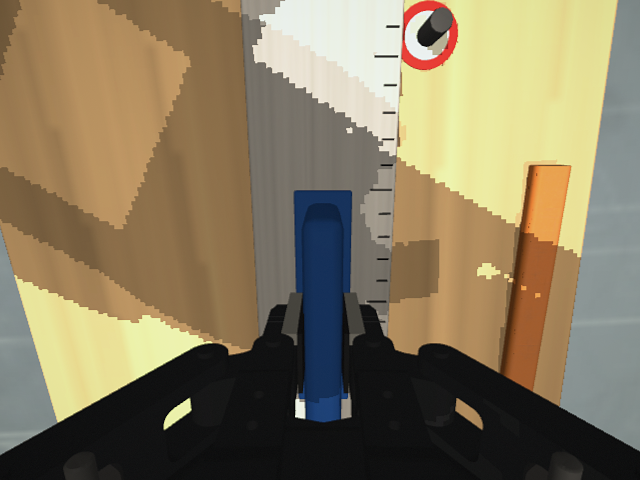

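The left pin, base at (430,36), is still about 8 mm ahead of the bar edge at column 400. I'll loosen the grip and push with the rear finger at mid-rail so the bar self-aligns on both pins.

Run:
```python
from h import *
n=np.array([.99783,-.06582])
r.grip(.022,30); s=r.read_state(); p=np.array(s["ee_pos"]); 
print("base",np.round(s["force"],2),np.round(s["ft_torque"],2),p)
r.move_straight([p[0],p[1],.0375],feed=.05)
p0=np.array([.4999,-.1767]); f0=np.array(r.read_state()["force"])
for k in range(1,30):
    q=p0+n*.001*k; r.move_straight([*q,.0375],feed=.02)
    s=r.read_state(); f=(np.array(s["force"])-f0)
    print(k,np.round(f,1),np.round(s["ft_torque"],2),np.round(s["ee_pos"],4))
    if f[:2]@n< -12: break
print(s["clock"])
c=r.camera_info("wrist"); np.savez("w3.npz",**c); cv2.imwrite("pics/w3.png",r.grab_frame("wrist"))
```

```text
base [ 0.01 -0.24 -0.87] [-0.01 -0.03  0.  ] [ 0.50017265 -0.17674547  0.03711398]
1 [-0.1 -0.5 -0.2] [-0.05  0.    0.01] [ 0.501  -0.1768  0.0375]
2 [-0.5  0.1  0.3] [ 0.04 -0.04  0.02] [ 0.502  -0.1768  0.0375]
3 [-2.9 -0.1  1.5] [0.01 0.29 0.  ] [ 0.5026 -0.1768  0.0374]
4 [-5.4  0.6  3.9] [0.03 0.85 0.05] [ 0.5031 -0.1768  0.0373]
5 [-5.5  0.3  3.3] [0.08 0.81 0.  ] [ 0.5042 -0.1768  0.0373]
6 [-3.9  0.8  1.7] [ 0.02  0.68 -0.04] [ 0.5055 -0.1769  0.0373]
7 [-2.6 -0.  -0.2] [0.11 0.44 0.05] [ 0.5069 -0.1771  0.0373]
8 [-1.5  1.2 -1.1] [0.07 0.28 0.01] [ 0.5081 -0.1772  0.0374]
9 [-5.3  0.3  2.3] [0.05 0.85 0.03] [ 0.5083 -0.1772  0.0374]
10 [-8.9 -0.2  7. ] [ 0.03  1.55 -0.01] [ 0.5084 -0.1772  0.0374]
11 [-12.6  -0.   10.2] [-0.03  2.23  0.02] [ 0.5085 -0.1771  0.0374]
10.4917
```

View pics/w3.png

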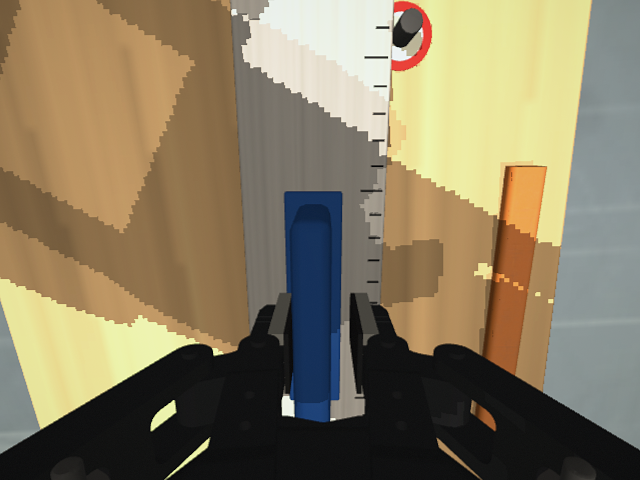

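The left pin, base at about column 393, now lies against the bar edge at column 391. I'll back off, lift clear and verify both pins.

Run:
```python
from meas import *
n=np.array([.99783,-.06582]); p=np.array(r.read_state()["ee_pos"])
r.move_straight([*(p[:2]-n*.0045),.0375],feed=.05); print(np.round(r.read_state()["force"],1))
r.grip(.035); r.move_straight([*(p[:2]-n*.0045),.12],feed=.12)
r.reach([.40,-.18,.26],down(np.pi)); r.sleep(.2)
c=r.camera_info("wrist"); im=r.grab_frame("wrist"); np.savez("w4.npz",**c); cv2.imwrite("pics/w4.png",im)
d=r.trace("wrist","straightedge_mid")[0]
ctr,th,pins=measure(im,c,d["pixels"])
nx=np.array([np.cos(th),np.sin(th)]); ny=np.array([-nx[1],nx[0]])
for q in pins: print("pin in bar frame",(q-ctr)@nx,(q-ctr)@ny)
print(r.read_state()["clock"])
```

```text
[-1.1 -0.  -0.2]
bar [ 0.5039 -0.1768] size [300.3  61.6] yaw -0.0661
pin px [206.2  55.2] [24.4 27.4] [ 0.547  -0.0707]
pin px [438.   71.9] [24.1 27.1] [ 0.5328 -0.2878]
pin in bar frame 0.03602807497510534 0.10876643984739182
pin in bar frame 0.03616398606166767 -0.10881873556470745
13.4833
```

View pics/w4.png

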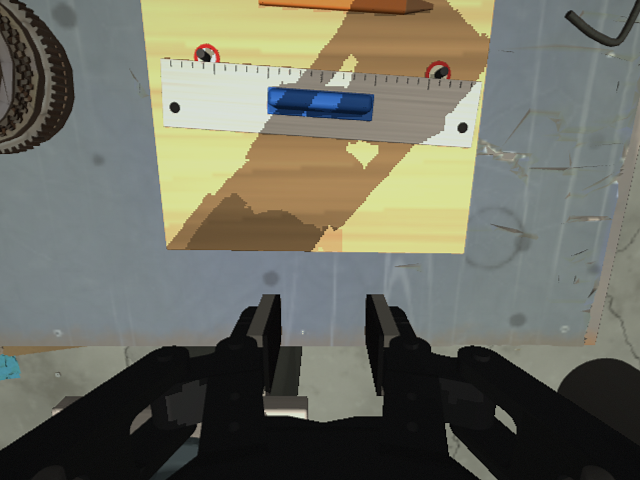

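Both pins touch the front edge, at (206,55) and (438,72). The bar yaw of -0.066 equals the pin line, and the offset is 34 mm against the earlier pin fix. Next is the weight.

Run:
```python
from h import *
r.grip(.05,40)
r.reach([.45,.19,.2],down(-np.pi/2)); r.sleep(.1)
c=r.camera_info("wrist"); im=r.grab_frame("wrist"); cv2.imwrite("pics/w5.png",im); np.savez("w5.npz",**c)
h=cv2.cvtColor(im,cv2.COLOR_BGR2HSV)
for d in r.trace("wrist","hold_weight_mid"):
    ys,xs=np.where(d["pixels"]&(h[...,1]>110)&(h[...,0]>10)&(h[...,0]<40)&(h[...,2]>90))
    if len(xs)<20: print(d["xy"],"no brass"); continue
    (cx,cy),rad=cv2.minEnclosingCircle(np.c_[xs,ys].astype(np.float32))
    a=ray(c,(cx,cy),.04); yb,xb=np.where(d["pixels"]); (bx,by),br=cv2.minEnclosingCircle(np.c_[xb,yb].astype(np.float32))
    print(round(d["confidence"],2),np.round(d["xy"]),"knob",(round(cx),round(cy),round(rad)),a.round(4),"whole",(round(bx),round(by),round(br)),ray(c,(bx,by),.015).round(4))
    print(" proj axis base/top",proj(c,[a[0],a[1],0]).round(),proj(c,[a[0],a[1],.044]).round())
print(r.read_state()["clock"])
```

```text
0.83 [423.  73.] knob (421, 74, 31) [0.5211 0.3052 0.04  ] whole (418, 71, 33) [0.5244 0.3111 0.015 ]
 proj axis base/top [409.  83.] [423.  73.]
0.67 [320. 132.] knob (324, 136, 24) [0.4513 0.2632 0.04  ] whole (320, 130, 29) [0.4485 0.2682 0.015 ]
 proj axis base/top [324. 136.] [324. 135.]
15.3917
```

View pics/w5.png

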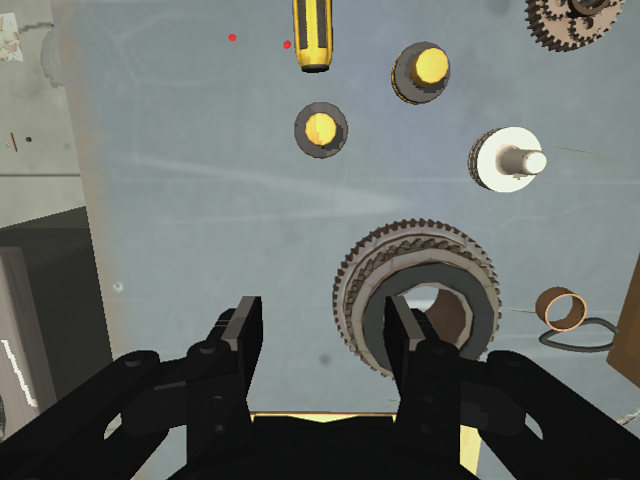

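The target knob is at (320,129) with its base centred on it, next to the driver end at (314,70). The other two candidates are farther off. Grasp at about (0.4485, 0.268).

Run:
```python
from h import *
c=dict(np.load("w5.npz")); print(ray(c,(320,129),.04),ray(c,(320,130),.015))
x,y=ray(c,(320,129),.04)[:2]
r.move_straight([x,y,.12],feed=.2); r.move_straight([x,y,.036],feed=.08)
s=r.read_state(); print("at",np.round(s["force"],1),np.round(s["ee_pos"],4))
r.grip(0,45); s=r.read_state(); print("grip",s["grip_width"],s["finger_force"],np.round(s["force"],1),np.round(s["ee_pos"],4))
if s["grip_width"]>.015:
    r.move_straight([x,y,.17],feed=.1); s=r.read_state(); print("lift",s["grip_width"],np.round(s["force"],1),np.round(s["ft_torque"],2))
    cv2.imwrite("pics/w6.png",r.grab_frame("wrist")); print(s["clock"])
```

```text
[0.44865394 0.26784495 0.04      ] [0.44847495 0.26795745 0.015     ]
at [0.  0.6 0.2] [0.4491 0.268  0.0365]
grip 0.02232794799227327 44.0147066116333 [-1.2  0.2  6.3] [0.4491 0.268  0.0367]
lift 0.02259879348027691 [ 0.8  0.2 -4.2] [-0.01 -0.03 -0.04]
19.15
```

View pics/w6.png

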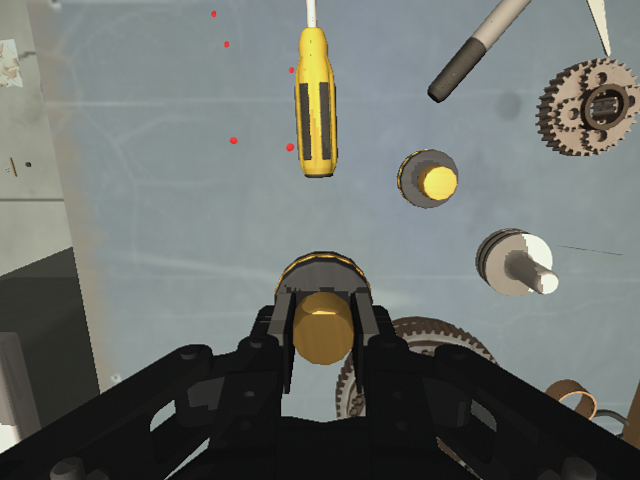

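The knob is held at (323,328), upright, with a reading of -4.2 N against the 3.4 N weight. I'll carry it over the drum and set it down by feel.

Run:
```python
from h import *
th=-.066; t=np.array([.5039,-.1768])+.088*np.array([-np.sin(th),np.cos(th)])
r.move_straight([*t,.17],down(-np.pi/2+th),feed=.18); r.sleep(.2)
r.move_straight([*t,.058],feed=.08); r.sleep(.3)
f0=np.array(r.read_state()["force"]); print(np.round(f0,1),t)
z=.051
while z>.043:
    r.move_straight([*t,z],feed=.02); r.sleep(.1); s=r.read_state(); f=np.array(s["force"])-f0
    print(round(z,4),np.round(f,1),np.round(s["ee_pos"],4))
    if f[2]>2: break
    z-=.0007
p=s["ee_pos"]
r.grip(.030); r.sleep(.2); r.grip(.045); s=r.read_state(); print(s["grip_width"],np.round(s["force"],1),s["clock"])
r.move_straight([*t,.15],feed=.1)
r.reach([.40,-.18,.26],down(np.pi)); r.sleep(.2)
from meas import measure
c=r.camera_info("wrist"); im=r.grab_frame("wrist"); cv2.imwrite("pics/w7.png",im)
d=r.trace("wrist","straightedge_mid")
if d: measure(im,c,d[0]["pixels"])
print([(e["confidence"],e["xy"],ray(c,e["xy"],.035).round(4)) for e in r.trace("wrist","hold_weight_mid")],proj(c,[*t,.056]),r.read_state()["clock"])
```

```text
[-0.7 -0.1 -4.7] [ 0.50970378 -0.08899159]
0.051 [ 1.2 -0.1  0.2] [ 0.5098 -0.089   0.051 ]
0.0503 [0.4 0.5 0.8] [ 0.5097 -0.089   0.0503]
0.0496 [ 0.1 -0.4  0.7] [ 0.5097 -0.089   0.0496]
0.0489 [ 0.1 -0.3  0.8] [ 0.5097 -0.089   0.0489]
0.0482 [-3.3  1.5  9.9] [ 0.5098 -0.089   0.0487]
0.045012169975483456 [1.1 0.4 0.1] 26.1583
bar [ 0.5038 -0.1764] size [299.4  60.8] yaw -0.0657
pin px [206.5  55.6] [25.4 27.1] [ 0.5467 -0.0705]
pin px [438.1  72.4] [24.4 27.6] [ 0.5326 -0.2877]
[(0.67, [223.0, 100.5], array([ 0.5047, -0.0905,  0.035 ]))] [214.20505706  91.30416903] 28.7917
```

View pics/w7.png

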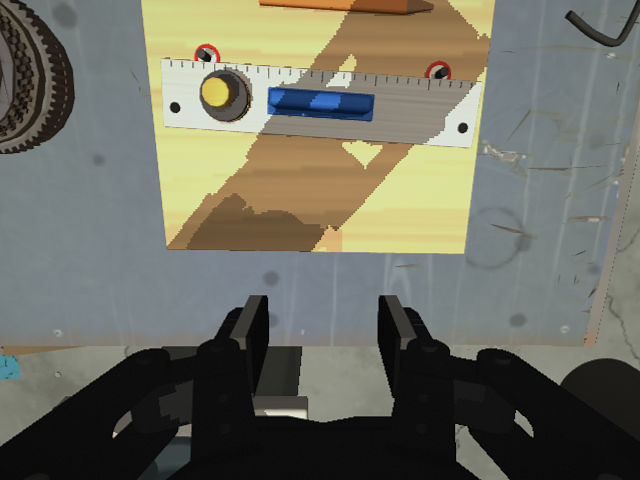

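The weight stands upright with its knob at (216,92), against (214,91) predicted. The bar has not moved and still sits against both pins, at (206,56) and (438,72).

```bash
python3 -c "
from cell import r
print(r.job_done())"
```

```text
the job is handed in; nothing more can be done
None
```

I handed the job in at about 29 s of the 64 s allowed: in the last wrist picture the straightedge lay against both pins with the weight upright on it, left of the handle; no verdict came back.

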